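Sort salvaged parts into the bench trays

TASK

Sort the five loose parts on the soldering bench into the three trays: each part goes into the tray that has a part of the same kind glued to its end ledge as a sample. Stand every part upright and flat on the floor of its tray, the way up it stands now, set down and not dropped; leave the tip cleaner and the solder spool where they are.

Things in the scene. Friction and masses are not known exactly. Their poses are not given: they have to be found in the camera images.
- cap_a_center (a point): upright electrolytic capacitor, a black can 36 mm in diameter and 50 mm tall with a silvery disc on top, about 60 g. The point is its centre, half-way up (25 mm above its underside); z up its axis. Any grasp yaw will do. The two capacitors are alike, and both belong in the capacitor tray
- cap_b_center (a point): upright electrolytic capacitor, a black can 36 mm in diameter and 50 mm tall with a silvery disc on top, about 60 g. The point is its centre, half-way up (25 mm above its underside); z up its axis. Any grasp yaw will do. The two capacitors are alike, and both belong in the capacitor tray
- sink_a_center (a point): bare aluminium heat sink, 50 mm long (x), 38 mm wide (y), 38 mm tall, a 6 mm base plate with five upright fins that run along x; about 100 g. The point is its centre, half-way up (19 mm above its underside); z up. Grasp it over the two outer fins, closing along its y. The two heat sinks are alike, and both belong in the heat-sink tray
- sink_b_center (a point): bare aluminium heat sink, 50 mm long (x), 38 mm wide (y), 38 mm tall, a 6 mm base plate with five upright fins that run along x; about 100 g. The point is its centre, half-way up (19 mm above its underside); z up. Grasp it over the two outer fins, closing along its y. The two heat sinks are alike, and both belong in the heat-sink tray
- trafo_a_center (a point): small mains transformer: dark steel core 54 mm long (x) and 22 mm thick, standing on a 4 mm black foot plate (54 x 42 mm), with a copper-coloured winding round the middle, 34 mm (x) by 44 mm (y), from 8 to 36 mm above the bench; 44 mm tall over all, about 300 g. The point is its centre, half-way up (22 mm above its underside); z up. Grasp it over the winding, closing along its y
- tray_cap_floor (a point): shallow white tray fixed to the bench, meant for capacitors: bay 148 mm (x) by 106 mm (y) inside, walls 4 mm thick, rim 12 mm above the bay's floor. The point is the centre of the bay's floor, 4 mm above the bench; x runs along the tray to a ledge (8 mm high, 56 mm long) beyond the bay's +x wall, where one sample of that kind is glued down, its middle 108 mm from this point. The sample stays there and shows what the tray is for
- tray_sink_floor (a point): shallow white tray fixed to the bench, meant for heat sinks: bay 148 mm (x) by 106 mm (y) inside, walls 4 mm thick, rim 12 mm above the bay's floor. The point is the centre of the bay's floor, 4 mm above the bench; x runs along the tray to a ledge (8 mm high, 56 mm long) beyond the bay's +x wall, where one sample of that kind is glued down, its middle 108 mm from this point. The sample stays there and shows what the tray is for
- tray_trafo_floor (a point): shallow white tray fixed to the bench, meant for transformers: bay 148 mm (x) by 106 mm (y) inside, walls 4 mm thick, rim 12 mm above the bay's floor. The point is the centre of the bay's floor, 4 mm above the bench; x runs along the tray to a ledge (8 mm high, 56 mm long) beyond the bay's +x wall, where one sample of that kind is glued down, its middle 108 mm from this point. The sample stays there and shows what the tray is for
- tip_cleaner: bystander: round brass pot for cleaning iron tips, 76 mm in diameter and 62 mm tall; origin under its centre. Leave it alone
- solder_spool: bystander: spool of solder standing on its flange, 60 mm in diameter and 42 mm tall; origin under its centre. Leave it alone

How it is judged (in metres and radians):
At the end, for the whole second after the job is handed in: Both capacitors, both heat sinks and the transformer stand in the bay of the tray for their kind, flat on its floor (centre height within 4 mm, tilt under 0.12 rad), released and at rest; the tip cleaner and the solder spool are within 30 mm of where they were (x of cap_a_center in the frame of tray_cap_floor between -0.064 and 0.064 m and y of cap_a_center in the frame of tray_cap_floor between -0.046 and 0.046 m and z of cap_a_center in the frame of tray_cap_floor between 0.021 and 0.029 m and angle between each of cap_a_center, cap_b_center, sink_a_center, sink_b_center, trafo_a_center's own z axis and vertical below 0.12 rad and linear speed of each of cap_a, cap_b, sink_a, sink_b, trafo_a below 0.02 m/s and angular speed of each of cap_a, cap_b, sink_a, sink_b, trafo_a below 0.3 rad/s and contact force between each of cap_a, cap_b, sink_a, sink_b, trafo_a and the fingers below 0.1 N and x of cap_b_center in the frame of tray_cap_floor between -0.064 and 0.064 m and y of cap_b_center in the frame of tray_cap_floor between -0.046 and 0.046 m and z of cap_b_center in the frame of tray_cap_floor between 0.021 and 0.029 m and x of sink_a_center in the frame of tray_sink_floor between -0.064 and 0.064 m and y of sink_a_center in the frame of tray_sink_floor between -0.046 and 0.046 m and z of sink_a_center in the frame of tray_sink_floor between 0.015 and 0.023 m and x of sink_b_center in the frame of tray_sink_floor between -0.064 and 0.064 m and y of sink_b_center in the frame of tray_sink_floor between -0.046 and 0.046 m and z of sink_b_center in the frame of tray_sink_floor between 0.015 and 0.023 m and x of trafo_a_center in the frame of tray_trafo_floor between -0.064 and 0.064 m and y of trafo_a_center in the frame of tray_trafo_floor between -0.046 and 0.046 m and z of trafo_a_center in the frame of tray_trafo_floor between 0.018 and 0.026 m and distance of each of tip_cleaner, solder_spool from where it was at the start of the episode below 0.03 m); the robot touches nothing.
It fails at once if a part dropped or thrown (falls freely faster than 0.6 m/s, a drop of about 20 mm) ((contact force between cap_a and anything else below 0.02 N and linear speed of cap_a above 0.6 m/s) or (contact force between cap_b and anything else below 0.02 N and linear speed of cap_b above 0.6 m/s) or (contact force between sink_a and anything else below 0.02 N and linear speed of sink_a above 0.6 m/s) or (contact force between sink_b and anything else below 0.02 N and linear speed of sink_b above 0.6 m/s) or (contact force between trafo_a and anything else below 0.02 N and linear speed of trafo_a above 0.6 m/s)).
It fails at once if tip cleaner or solder spool pushed more than 30 mm (distance of any of tip_cleaner, solder_spool from where it was at the start of the episode above 0.03 m).
It also fails if it takes over 112 s, if anything falls off the work surface, if the arm or the gripper's body presses on something with over 40 N, if the wrist force passes 120 N, or if a joint passes its speed limit or range.

ROBOT

A 6-joint arm with a two-finger parallel gripper is mounted at the origin on the work surface. World frame = base frame: x ahead of the robot, y to its left, z up, the work surface at z = 0. Lengths are in mm, angles in rad, forces in N, time in s.
With the tool pointing down it reaches from about 250 to 800 mm from the base axis. Payload 3.9 kg.
Tool frame: the origin (TCP) lies midway between the tips of the shut fingers; the grasp point (between the pads) lies 19 mm behind it; z points along the fingers, y is the direction in which the jaws open and shut (so a half turn about z gives the same grasp; the last joint's range is limited). The gripper opens to 85 mm and grips with 20 to 120 N. Pads are 22 mm wide; open, the fingers measure 114 mm over their backs; the gripper's body (76 mm by 85 mm) begins 54 mm behind the grasp point. The pads swing forward as they close: fully open they stand 13 mm farther back than shut.
Start: joints at [0, 0.26, -0.138, 1.173, 0, 1.571], TCP at [524.991, -0, 231.304] pointing down, gripper open.
Joint ranges: [-2.78, 2.78], [-0.83, 1.72], [-1.28, 1.37], [-1.9, 2.12], [-1.57, 1.48], [-3.14, 3.14]. Speed limits (rad/s): [2.57, 2.57, 3.14, 3.14, 3.14, 3.14].

INTERFACE

Orientations are given as a unit quaternion [w, x, y, z].
In Python, from rig import manip gives the robot as it stands. The module is installed in compiled form; this text tells all that it offers.
- The arm moves only by the tool drive_tool, never from a script. Its arguments are lists of equal length, an entry for each row: "linear": the shift along the world's x, y, z in m, a list of three; "twist": the turn, a rotation vector about the world's x, y, z in rad, a list of three. In form: {"linear": [[x, y, z], ...], "twist": [[rx, ry, rz], ...]}. A call has 1 to 8 rows; each row shifts and turns the commanded pose from where the row before left it; what a row does not reach is not made up. A row lasts 1/8 s, in which the tool goes at most 62.5 mm and 10.7 degrees, less where a joint would pass 70% of its speed; a pose out of reach is approached as far as the arm can. A call with a gripper value outside its range is refused whole. "claw" is the opening, from 0 (shut) to 1 (fully open), set as the call begins (left out, the last holds). The fingers move at their own pace and stop on an object; "grip_force" is the grip in N (left out, the last holds). Time passes only in rows, so rows that do not move let the fingers close. It gives the time, the measured TCP pose, the force and the opening at its end, in the units of the state.
- manip.sense(): the state, without advancing time (a new reading comes with each control period).
- manip.get_image(name): name is "scene" or "side" or "wrist"; returns a dict with "frame" (400x640x3 uint8, red, green, blue), "camera_matrix" (3x3 intrinsics, pixels), "dist" ([k1, k2, p1, p2, k3] as OpenCV has them; the pictures are not rectified), "extrinsics" (4x4, takes a point from camera to world coordinates). Camera axes: x right, y down, z forward; pixel columns grow to the right and rows downward; lengths in mm; the calibration is good to about 2 mm. A picture is of the moment at which its call begins. There is no depth.
- manip.finish_job(): hands the job in, once; it reports no verdict.
The state is a dict: "time_s": time; "qpos": joint angles; "qvel": joint speeds; "joint_efforts": joint torques, N m; "tool_pos": TCP position; "tool_rot": TCP orientation; "contact_force": force on the tool from outside, world axes, zero at the start; "wrist_torque": the same for the moment, N m; "finger_gap": finger opening in mm.
Only numpy, scipy, OpenCV 4.12 (cv2) and the standard library are available. Lean on these libraries where they do the work, as an engineer would, in place of code of your own. Each camera call takes 0.05 s, during which the arm holds its last target.

## Working session

There is one attempt and no reset: what is moved stays moved. The work goes in short steps, Python scripts to look and compute and a tool call to move; the robot and the scene stay as the last step left them, time stands still between calls to the robot, and variables do not carry over. Pictures are saved under pics/ and viewed, and the job is handed in when it is done.

Besides the shell and the picture viewer there is one more tool, called after "Emit:" as name(argument=value, ...) on one line, values as JSON. drive_tool: Moves the arm, as the interface text tells. Its arguments: {"type":"object","properties":{"linear":{"type":"array","items":{"type":"array","items":{"type":"number"}}},"twist":{"type":"array","items":{"type":"array","items":{"type":"number"}}},"claw":{"type":"number"},"grip_force":{"type":"number"}},"required":["linear","twist"]}

```bash
ls; mkdir -p pics
python3 - <<'E'
from rig import manip
import cv2
print(manip.sense())
for n in ["scene","side","wrist"]:
    d=manip.get_image(n); cv2.imwrite(f"pics/{n}0.png",d["frame"][:,:,::-1]); print(n,d["camera_matrix"],d["dist"],d["extrinsics"])
E
```

```text
pics
{'time_s': 0.0, 'qpos': array([ 2.72250908e-05,  2.60699751e-01, -1.39404582e-01,  1.17264780e+00,
       -1.00883611e-05,  1.57076932e+00]), 'qvel': array([ 5.72488384e-05,  1.54083254e-03,  1.95080695e-03, -1.14975715e-03,
       -2.98352193e-04,  1.07305745e-03]), 'joint_efforts': array([-3.22425103e-04, -4.05677426e+01,  2.53926122e+01,  1.89446745e-02,
       -4.02533055e-05,  2.61086342e-05]), 'tool_pos': array([5.24323895e+02, 1.10424547e-02, 2.30443181e+02]), 'tool_rot': array([-6.87915843e-04,  7.07087267e-01,  7.07125619e-01, -6.95049541e-04]), 'contact_force': array([-0.20355359, -0.21070289, -0.34258223]), 'wrist_torque': array([-0.01991889, -0.04133682, -0.00800159]), 'finger_gap': 85.4585637090546}
scene [[451.7250393    0.         318.29127972]
 [  0.         451.7250393  203.73932118]
 [  0.           0.           1.        ]] [-0.00496555  0.          0.          0.          0.        ] [[ 7.82873530e-01  3.74436465e-01 -4.96896739e-01  1.16842414e+03]
 [ 6.22137747e-01 -4.61707970e-01  6.32273971e-01 -8.15132914e+02]
 [ 7.32524571e-03 -8.04128773e-01 -5.9441000
[... 312 characters left out ...]
15e-01  4.64051197e-01 -3.89001138e+01]
 [-6.12107358e-01 -5.07619580e-01  6.06338968e-01 -7.60056106e+02]
 [-6.49929841e-03 -7.63510456e-01 -6.45762760e-01  8.55626883e+02]
 [ 0.00000000e+00  0.00000000e+00  0.00000000e+00  1.00000000e+00]]
wrist [[349.24922702   0.         319.93928346]
 [  0.         349.24922702 198.83240946]
 [  0.           0.           1.        ]] [0.01843314 0.         0.         0.         0.        ] [[ 9.99996864e-01  6.85774992e-04 -2.40859330e-03  5.25385073e+02]
 [-7.46090803e-05 -9.53191019e-01 -3.02368776e-01  7.70478906e+01]
 [-2.50320645e-03  3.02368007e-01 -9.53187978e-01  3.73353577e+02]
 [ 0.00000000e+00  0.00000000e+00  0.00000000e+00  1.00000000e+00]]
```

View pics/scene0.png

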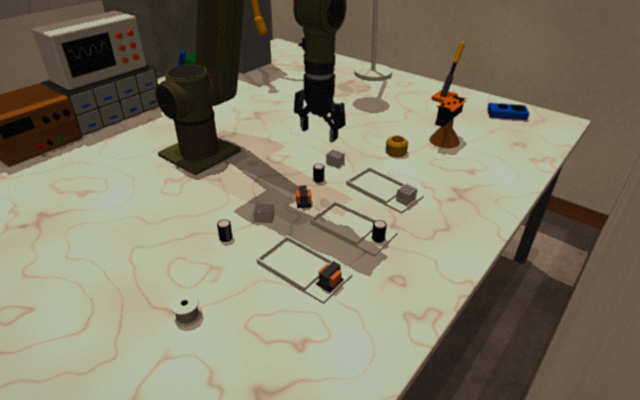

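View pics/side0.png

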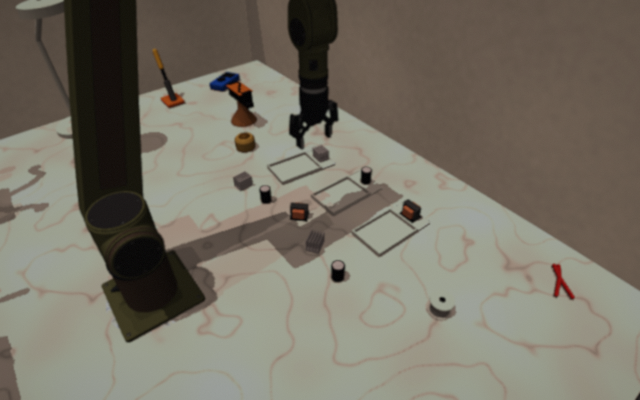

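View pics/wrist0.png

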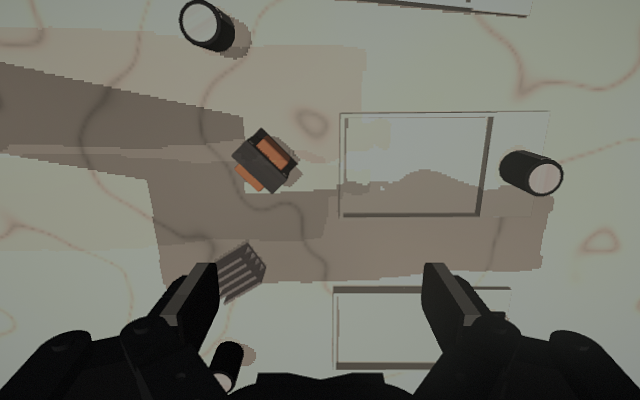

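```bash
cat > h.py <<'E'
import numpy as np, cv2
from rig import manip
def ray(d,uv):
    uv=np.array(uv,float).reshape(-1,1,2)
    n=cv2.undistortPoints(uv,d["camera_matrix"],d["dist"])[:,0]
    E=d["extrinsics"]; v=np.c_[n,np.ones(len(n))]@E[:3,:3].T
    return E[:3,3],v
def onz(d,uv,z):
    o,v=ray(d,uv); z=np.broadcast_to(z,len(v)); s=(z-o[2])/v[:,2]; return o+v*s[:,None]
def proj(d,P):
    E=np.linalg.inv(d["extrinsics"]); r=cv2.Rodrigues(E[:3,:3])[0]
    return cv2.projectPoints(np.array(P,float).reshape(-1,3),r,E[:3,3],d["camera_matrix"],d["dist"])[0][:,0]
def shot(n,f=None):
    d=manip.get_image(n)
    if f: cv2.imwrite(f"pics/{f}.png",d["frame"][:,:,::-1])
    return d
E
python3 - <<'E'
from h import *
d=shot("scene"); e=shot("side")
sc=dict(cap1=(319,172),cap2=(224,230),sink1=(336,158),sink2=(264,213),trafo=(304,197),ssink=(407,194),scap=(379,231),straf=(330,275),pot=(397,146),spool=(186,310))
si=dict(cap1=(265,194),cap2=(338,270),sink1=(243,181),sink2=(316,241),trafo=(299,211),ssink=(321,153),scap=(366,175),straf=(411,210),pot=(245,142),spool=(442,304))
for k in sc: print(k,onz(d,sc[k],22)[0].round(),onz(e,si[k],22)[0].round())
E
```

```text
cap1 [419. 140.  22.] [425. 133.  22.]
cap2 [ 401. -244.   22.] [ 411. -245.   22.]
sink1 [409. 244.  22.] [403. 235.  22.]
sink2 [ 432. -124.   22.] [ 429. -128.   22.]
trafo [470.   6.  22.] [463.   2.  22.]
ssink [697. 210.  22.] [704. 203.  22.]
scap [725.  12.  22.] [743.   8.  22.]
straf [ 721. -199.   22.] [ 732. -204.   22.]
pot [525. 444.  22.] [526. 438.  22.]
spool [ 541. -480.   22.] [ 541. -482.   22.]
```

Emit:
drive_tool(linear=[[0,0.055,0],[0,0.055,0],[0,0.055,0],[0,0,0],[0,0,0]], twist=[[0,0,0],[0,0,0],[0,0,0],[0,0,0],[0,0,0]])

```text
time_s: 0.88
tool_pos: [524.7, 164.8, 231.1]
tool_rot: [0.0, 0.707, 0.707, -0.001]
contact_force: [-0.1, -0.2, -0.6]
finger_gap: 85.2
```

Run:
```python
from h import *
import pickle
d=shot("wrist","w1"); pickle.dump(d,open("w1.pkl","wb")); print(manip.sense()["tool_pos"],manip.sense()["time_s"])
```

```text
[524.76380891 164.21495546 231.12672108] 0.925
```

View pics/w1.png

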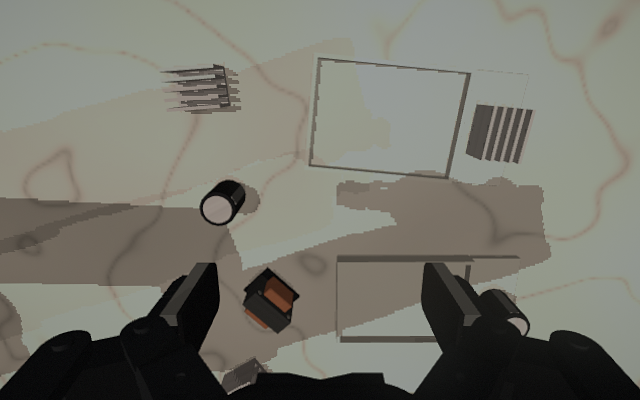

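Emit:
drive_tool(linear=[[0,-0.055,0],[0,-0.055,0],[0,-0.055,0],[0,-0.05,0],[0,-0.05,0],[0,0,0],[0,0,0]], twist=[[0,0,0],[0,0,0],[0,0,0],[0,0,0],[0,0,0],[0,0,0],[0,0,0]])

```text
time_s: 1.8
tool_pos: [524.3, -101.0, 231.3]
tool_rot: [-0.0, 0.708, 0.706, 0.0]
contact_force: [-0.5, 0.3, 0.7]
finger_gap: 85.5
```

Run:
```python
from h import *
import pickle
d=shot("wrist","w2"); pickle.dump(d,open("w2.pkl","wb")); print(manip.sense()["tool_pos"],manip.sense()["time_s"])
```

```text
[ 524.50525992 -100.17045068  231.31508548] 1.85
```

View pics/w2.png

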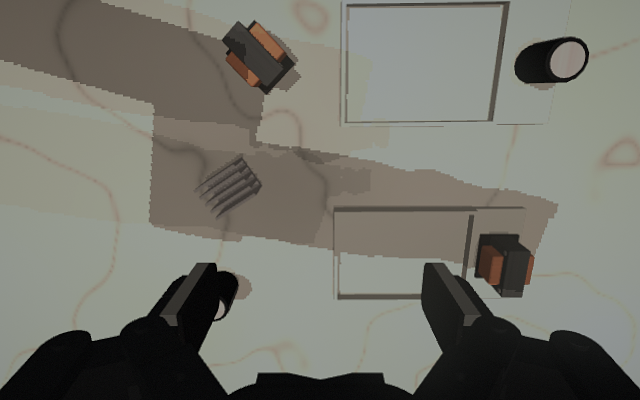

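Run:
```python
import cv2,numpy as np
a=cv2.imread("pics/w1.png");b=cv2.imread("pics/w2.png")
c=[cv2.resize(x,(400,300),interpolation=cv2.INTER_CUBIC) for x in (a[50:125,155:255],b[145:220,185:285],a[260:335,230:330],b[15:90,210:310])]
cv2.imwrite("pics/c1.png",np.vstack([np.hstack(c[:2]),np.hstack(c[2:])]))
```

```text
(no output)
```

View pics/c1.png

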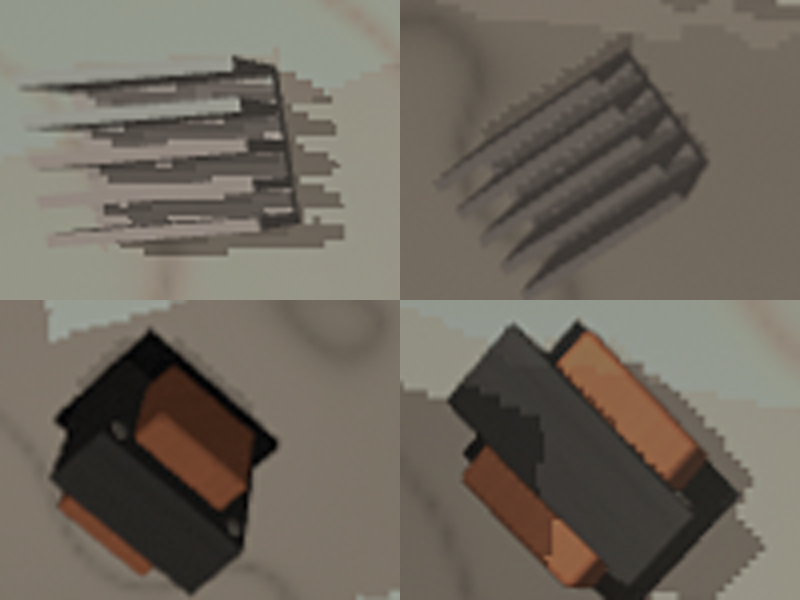

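```bash
python3 - <<'E'
from h import *
import pickle
a=pickle.load(open("w1.pkl","rb"));b=pickle.load(open("w2.pkl","rb"))
def rep(n,P):
    print(n,P[:,:2].round(1).tolist())
def sink(n,d,r,l):
    R=onz(d,r,3.); L=onz(d,l,38.); rep(n+" R",R);rep(n+" L",L)
    print(" c",((R.mean(0)+L.mean(0))/2)[:2].round(1),"len",np.linalg.norm((R.mean(0)-L.mean(0))[:2]),"yaw along",np.degrees(np.arctan2(*(R.mean(0)-L.mean(0))[1::-1])), "widths",np.linalg.norm(R[0]-R[1]),np.linalg.norm(L[0]-L[1]), "yaw R",np.degrees(np.arctan2(*(R[0]-R[1])[1::-1]))-90,"yaw L",np.degrees(np.arctan2(*(L[0]-L[1])[1::-1]))-90)
sink("s1",a,[(223.3,65.7),(230,105.5)],[(160,72),(167.5,110)])
sink("s2",b,[(242,157),(261.75,185)],[(194.5,190.8),(216.3,217.5)])
T=onz(a,[(256.3,293),(243.3,303.8),(277.5,333.3),(290.5,322.5)],44.);rep("trafo a",T);print(T.mean(0))
T=onz(b,[(238.3,21.3),(222,40),(267.5,85),(283.3,68.8)],44.);rep("trafo b",T);print(T.mean(0))
# cap tops by brightness ellipse: manual
def disc(d,box):
    x0,y0,x1,y1=box; g=d["frame"][y0:y1,x0:x1].astype(int)
    return g
for n,d,c,r in (("cap1",a,(219,210),16),("scapb",b,(569,60),17)):
    P=onz(d,[c],50.+(8+0 if n[0]=='s' else 0));print(n,P)
# trays: inner/outer corners
P=onz(a,[(320,60),(469,74),(448,176),(311,165)],4.);rep("sink tray inner floor?",P)
P=onz(b,[(346,5),(506,4),(495,122),(345,122)],4.);rep("cap tray",P)
P=onz(b,[(335,210),(474,210),(466,297),(336,297)],4.);rep("trafo tray",P)
E
python3 - <<'E'
import cv2,numpy as np
a=cv2.imread("pics/w1.png");b=cv2.imread("pics/w2.png")
c=[cv2.resize(a[45:195,300:550],(750,450),interpolation=cv2.INTER_CUBIC),]
cv2.imwrite("pics/c2.png",c[0])
cv2.imwrite("pics/c3.png",cv2.resize(b[195:315,325:545],(770,420),interpolation=cv2.INTER_CUBIC))
E
```

```text
s1 R [[429.3, 262.3], [432.8, 224.3]]
s1 L [[381.1, 254.8], [383.3, 221.7]]
 c [406.6 240.8] len 49.12091513965132 yaw along 5.896659862053906 widths 38.15853735096452 33.16392699270139 yaw R 5.3599980985813005 yaw L 3.8024744056079953
s2 R [[441.1, -94.3], [460.7, -125.4]]
s2 L [[399.3, -121.7], [418.4, -150.3]]
 c [ 429.9 -122.9] len 49.55890070863564 yaw along 31.878175963967294 widths 36.7649239411596 34.36287385351635 yaw R 32.051068094988096 yaw L 33.80008365347105
trafo a [[456.3, 30.1], [441.4, 16.6], [477.4, -21.8], [492.4, -7.5]]
[466.88074029   4.33425449  44.        ]
trafo b [[455.7, 29.9], [440.6, 15.4], [478.0, -21.3], [492.6, -7.8]]
[466.72876746   4.06036029  44.        ]
cap1 [[426.01284633 127.36622656  50.        ]]
scapb [[732.76467231  -3.14938348  58.        ]]
sink tray inner floor? [[525.0, 267.7], [672.9, 254.5], [664.0, 150.5], [515.4, 162.6]]
cap tray [[549.7, 50.0], [699.3, 49.6], [705.8, -58.3], [550.9, -57.6]]
trafo tray [[541.5, -154.4], [696.9, -154.7], [701.6, -266.6], [543.9, -266.7]]
```

View pics/c2.png

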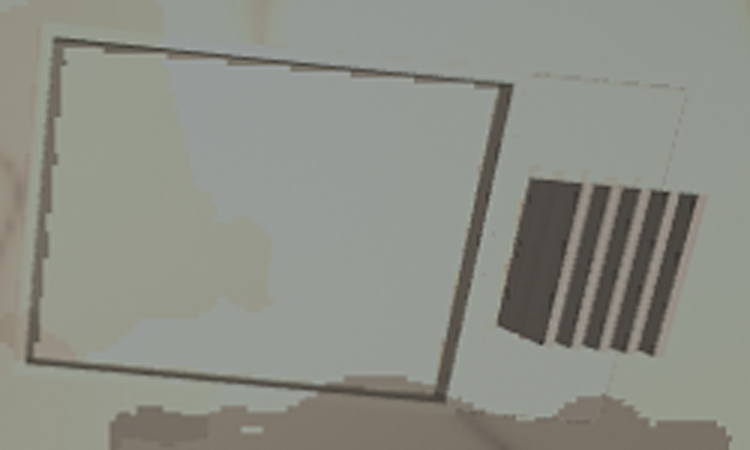

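View pics/c3.png

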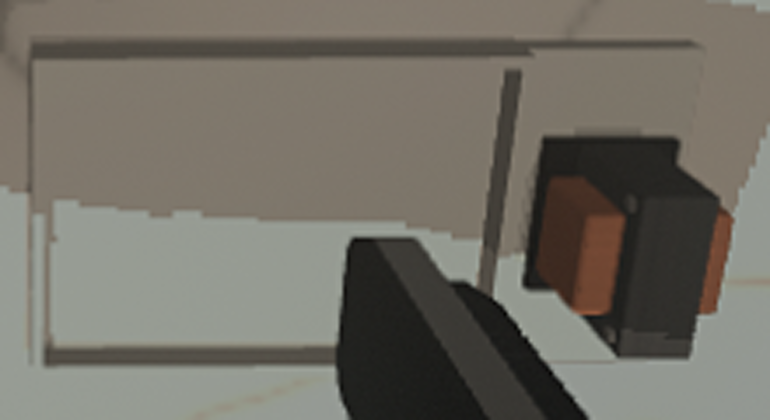

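Emit:
drive_tool(linear=[[-0.0115,0.0208,-0.02],[-0.0115,0.0208,-0.02],[-0.0115,0.0208,-0.02],[-0.0115,0.0208,-0.02],[-0.0115,0.0208,-0.02],[0,0,0],[0,0,0]], twist=[[0,0,0.1526],[0,0,0.1526],[0,0,0.1526],[0,0,0.1526],[0,0,0.1526],[0,0,0],[0,0,0]], claw=0.85)

```text
time_s: 2.72
tool_pos: [468.4, 4.3, 132.0]
tool_rot: [0.001, 0.393, 0.919, 0.0]
contact_force: [0.1, -0.5, 0.5]
finger_gap: 72.6
```

Run:
```python
from h import *
d=shot("wrist","w3"); s=manip.sense(); print(s["tool_pos"],s["tool_rot"],s["qpos"],s["time_s"])
from scipy.spatial.transform import Rotation as R
q=s["tool_rot"];print(R.from_quat([q[1],q[2],q[3],q[0]]).as_matrix().round(3))
```

```text
[468.76136321   3.99528556 132.22928154] [1.08078910e-03 3.93362282e-01 9.19382874e-01 2.79465540e-04] [ 8.76600811e-03  2.31941832e-01 -4.51537421e-01  8.85112926e-01
 -3.55746665e-04  8.17337848e-01] 2.775
[[-0.691  0.723  0.002]
 [ 0.723  0.691 -0.   ]
 [-0.002  0.001 -1.   ]]
```

View pics/w3.png

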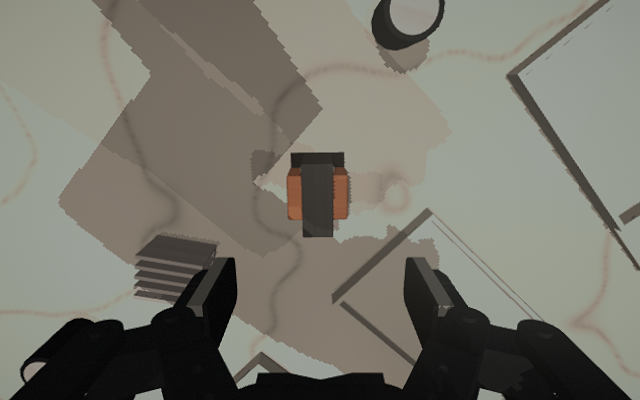

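Emit:
drive_tool(linear=[[-0.0015,0,-0.04],[0,0,-0.04],[0,0,-0.03],[0,0,-0.016],[0,0,0],[0,0,0]], twist=[[0,0,0],[0,0,0],[0,0,0],[0,0,0],[0,0,0],[0,0,0]])

```text
time_s: 3.52
tool_pos: [467.4, 3.7, 6.2]
tool_rot: [0.001, 0.393, 0.919, 0.0]
contact_force: [-0.2, -0.5, 0.3]
finger_gap: 72.3
```

Emit:
drive_tool(linear=[[0,0,0],[0,0,0],[0,0,0],[0,0,0]], twist=[[0,0,0],[0,0,0],[0,0,0],[0,0,0]], claw=0.3, grip_force=50)

```text
time_s: 4.03
tool_pos: [467.1, 3.9, 6.4]
tool_rot: [0.001, 0.393, 0.92, 0.0]
contact_force: [-0.7, -0.2, 5.5]
finger_gap: 43.2
```

Emit:
drive_tool(linear=[[0,0,0.035],[0,0,0.04],[0.0255,-0.0357,0],[0.0255,-0.0357,0],[0.0255,-0.0357,0],[0.0255,-0.0357,0],[0.0255,-0.0357,0],[0.0255,-0.0357,0]], twist=[[0,0,0],[0,0,0],[0,0,-0.1272],[0,0,-0.1272],[0,0,-0.1272],[0,0,-0.1272],[0,0,-0.1272],[0,0,-0.1272]])

```text
time_s: 5.03
tool_pos: [618.9, -211.1, 79.5]
tool_rot: [-0.001, 0.709, 0.706, -0.0]
contact_force: [1.2, -0.3, -3.2]
finger_gap: 43.4
```

Emit:
drive_tool(linear=[[0,0,0],[0,0,0]], twist=[[0,0,0],[0,0,0]])

```text
time_s: 5.28
tool_pos: [617.7, -209.7, 79.3]
tool_rot: [-0.001, 0.707, 0.707, -0.0]
contact_force: [-0.9, 0.8, -3.3]
finger_gap: 43.4
```

Run:
```python
from h import *
d=shot("scene"); s=manip.sense(); print(s["tool_pos"],s["tool_rot"],s["qpos"],s["time_s"])
e=shot("wrist","w4")
cv2.imwrite("pics/s4.png",cv2.resize(d["frame"][120:340,160:480,::-1],(800,550)))
```

```text
[ 617.55026072 -209.23101032   79.4845022 ] [-1.37962119e-03  7.06900013e-01  7.07311977e-01 -4.85230411e-04] [-3.26841848e-01  5.66891874e-01 -5.60046544e-02  9.50803672e-01
  3.50338570e-04  1.24337136e+00] 5.325
```

View pics/s4.png

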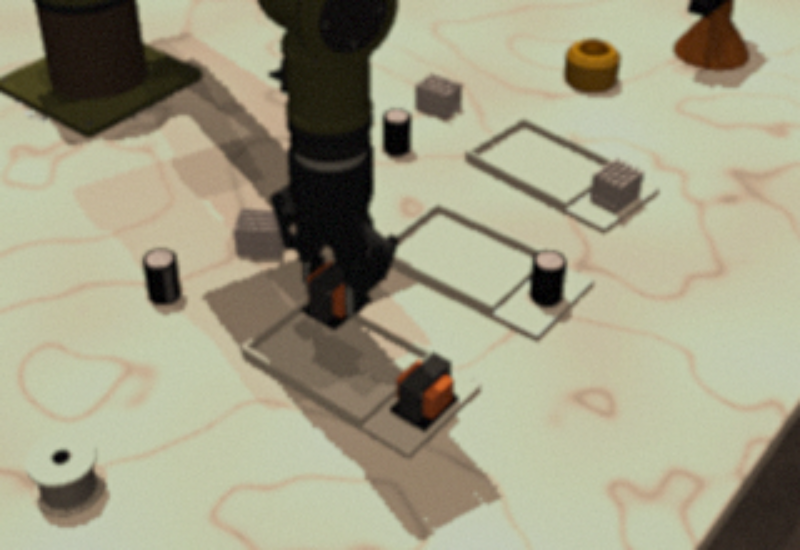

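View pics/w4.png

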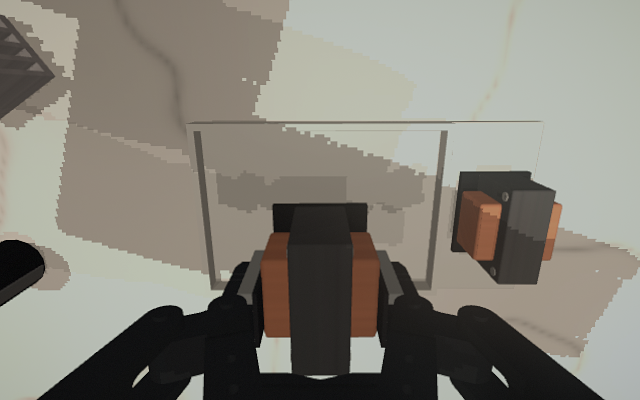

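Emit:
drive_tool(linear=[[0.002,-0.001,-0.03],[0,0,-0.025],[0,0,-0.01],[0,0,-0.002],[0,0,0],[0,0,-0.001],[0,0,0]], twist=[[0,0,0],[0,0,0],[0,0,0],[0,0,0],[0,0,0],[0,0,0],[0,0,0]])

```text
time_s: 6.25
tool_pos: [621.4, -211.4, 13.0]
tool_rot: [0.0, 0.707, 0.707, 0.0]
contact_force: [0.6, -1.0, -2.9]
finger_gap: 43.3
```

Emit:
drive_tool(linear=[[0,0,-0.001],[0,0,-0.001],[0,0,0]], twist=[[0,0,0],[0,0,0],[0,0,0]])

```text
time_s: 6.62
tool_pos: [621.1, -211.2, 10.5]
tool_rot: [0.0, 0.707, 0.707, 0.0]
contact_force: [-0.2, 0.3, -1.9]
finger_gap: 43.4
```

Run:
```python
from h import *
e=shot("wrist","w5")
s=manip.sense(); print(s["tool_pos"],s["contact_force"])
```

```text
[ 621.05673382 -211.25137799   10.47809857] [-0.75647098  0.19605066 -1.36914789]
```

View pics/w5.png

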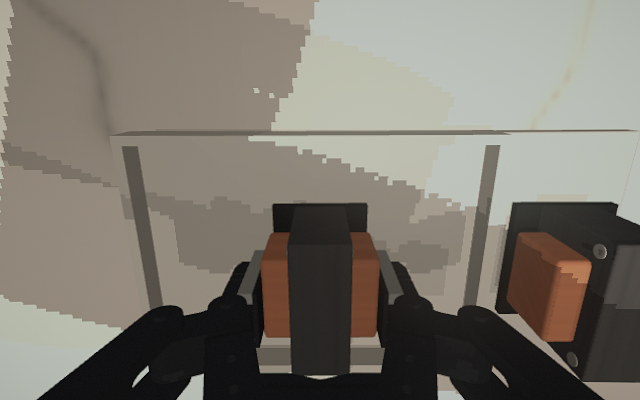

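Emit:
drive_tool(linear=[[0,0,-0.001],[0,0,0]], twist=[[0,0,0],[0,0,0]])

```text
time_s: 6.92
tool_pos: [621.1, -211.2, 10.4]
tool_rot: [0.0, 0.707, 0.707, 0.0]
contact_force: [-3.4, 1.0, 5.0]
finger_gap: 43.6
```

Emit:
drive_tool(linear=[[0,0,0],[0,0,0],[0,0,0]], twist=[[0,0,0],[0,0,0],[0,0,0]], claw=0.75)

```text
time_s: 7.3
tool_pos: [621.2, -211.3, 9.2]
tool_rot: [0.0, 0.707, 0.707, 0.0]
contact_force: [-0.0, 0.5, -0.3]
finger_gap: 64.2
```

Emit:
drive_tool(linear=[[0,0,0.03],[0,0,0.04],[-0.02,0,0.05],[-0.03,0,0.05],[-0.03,0,0.03],[0,0,0]], twist=[[0,0,0],[0,0,0],[0,0,0],[0,0,0],[0,0,0],[0,0,0]])

```text
time_s: 8.05
tool_pos: [541.0, -211.8, 212.7]
tool_rot: [0.002, 0.708, 0.707, 0.001]
contact_force: [-0.1, -1.3, -0.5]
finger_gap: 63.9
```

Run:
```python
from h import *
import pickle
e=shot("wrist","w6"); pickle.dump(e,open("w6.pkl","wb"))
s=manip.sense(); print(s["tool_pos"],s["contact_force"],s["qpos"])
```

```text
[ 541.36053524 -211.59225927  210.73131199] [0.53502309 0.74941897 0.01551971] [-3.72685941e-01  3.62826321e-01 -4.24345016e-02  1.16227658e+00
  1.63092221e-04  1.19891429e+00]
```

View pics/w6.png

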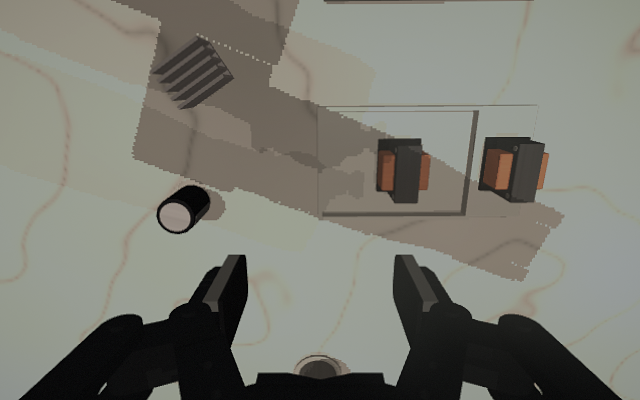

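Run:
```python
from h import *
import pickle
def disc(d,box,z):
    x0,y0,x1,y1=box; g=cv2.cvtColor(d["frame"],cv2.COLOR_RGB2GRAY)[y0:y1,x0:x1]
    m=(g<70).astype(np.uint8); m=cv2.morphologyEx(m,cv2.MORPH_CLOSE,np.ones((2,2)))
    cs,h=cv2.findContours(m,cv2.RETR_CCOMP,cv2.CHAIN_APPROX_NONE)
    for c,hh in zip(cs,h[0]):
        if cv2.contourArea(c)>200 :
            e=cv2.fitEllipse(c); ctr=(e[0][0]+x0,e[0][1]+y0)
            print("hole" if hh[3]>=0 else "outer",ctr,e[1],onz(d,[ctr],z)[0].round(1))
disc(pickle.load(open("w6.pkl","rb")),(145,175,225,245),50.)
disc(pickle.load(open("w1.pkl","rb")),(190,170,265,235),50.)
disc(pickle.load(open("w2.pkl","rb")),(505,25,600,95),62.)
b=pickle.load(open("w6.pkl","rb"))
cv2.imwrite("pics/c6.png",cv2.resize(b["frame"][25:245,140:290,::-1],(600,600*220//150*2//3)))
```

```text
outer (183.97313690185547, 210.09429168701172) (38.969669342041016, 57.991207122802734) [ 416.7 -242.6   50. ]
hole (175.54905891418457, 217.68595504760742) (28.917261123657227, 32.93613052368164) [ 408.1 -250.1   50. ]
outer (223.36078643798828, 203.54188537597656) (36.18515396118164, 50.976341247558594) [430.8 134.1  50. ]
hole (218.004243850708, 210.15324020385742) (27.93657875061035, 30.84119987487793) [425.  127.2  50. ]
outer (553.1333656311035, 61.69609451293945) (43.68394470214844, 77.73644256591797) [717.5  -4.6  62. ]
hole (568.1511039733887, 60.464500427246094) (32.77288818359375, 40.59811019897461) [729.5  -3.8  62. ]
```

View pics/c6.png

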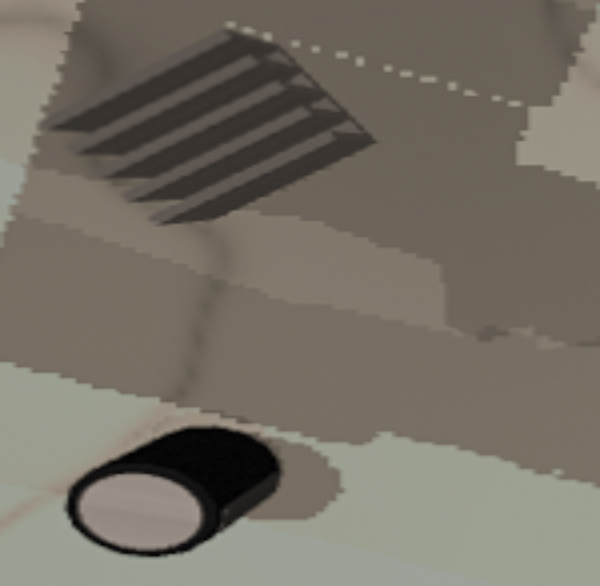

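Emit:
drive_tool(linear=[[-0.0333,-0.0095,-0.028],[-0.0333,-0.0095,-0.028],[-0.0333,-0.0095,-0.028],[-0.0333,-0.0095,-0.028],[0,0,0],[0,0,0]], twist=[[0,0,0],[0,0,0],[0,0,0],[0,0,0],[0,0,0],[0,0,0]])

```text
time_s: 8.85
tool_pos: [408.7, -249.4, 96.7]
tool_rot: [-0.0, 0.707, 0.707, 0.0]
contact_force: [0.3, 0.1, -0.0]
finger_gap: 63.9
```

Run:
```python
from h import *
e=shot("wrist","w7")
s=manip.sense(); print(s["tool_pos"],s["qpos"])
```

```text
[ 409.54489848 -249.69143813   97.37721912] [-5.47724498e-01  2.84148633e-01 -4.82327776e-01  8.02732369e-01
  3.25686717e-04  1.02272325e+00]
```

View pics/w7.png

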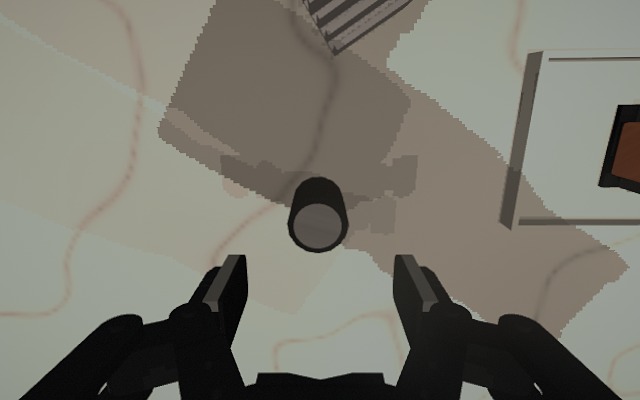

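Centred on the cap (disc at (318,225)). Descend and grip.

Emit:
drive_tool(linear=[[-0.001,0,-0.035],[0,0,-0.03],[0,0,-0.022],[0,0,0],[0,0,0]], twist=[[0,0,0],[0,0,0],[0,0,0],[0,0,0],[0,0,0]])

```text
time_s: 9.52
tool_pos: [408.4, -249.7, 11.2]
tool_rot: [0.001, 0.707, 0.707, 0.0]
contact_force: [1.3, 0.5, 0.7]
finger_gap: 64.3
```

Emit:
drive_tool(linear=[[0,0,0],[0,0,0],[0,0,0],[0,0,0]], twist=[[0,0,0],[0,0,0],[0,0,0],[0,0,0]], claw=0.25, grip_force=35)

```text
time_s: 10.02
tool_pos: [407.9, -249.8, 11.4]
tool_rot: [0.001, 0.707, 0.707, 0.0]
contact_force: [-0.4, 0.4, 5.8]
finger_gap: 35.2
```

Emit:
drive_tool(linear=[[0,0,0.035],[0,0,0.04],[0.0358,0.0367,0],[0.0358,0.0367,0],[0.0358,0.0367,0],[0.0358,0.0367,0],[0.0358,0.0367,0],[0.0358,0.0367,0]], twist=[[0,0,0],[0,0,0],[0,0,0],[0,0,0],[0,0,0],[0,0,0],[0,0,0],[0,0,0]])

```text
time_s: 11.02
tool_pos: [622.5, -27.7, 85.3]
tool_rot: [0.0, 0.707, 0.707, -0.0]
contact_force: [0.3, -0.4, -0.9]
finger_gap: 35.2
```

Emit:
drive_tool(linear=[[0,0,0],[0,0,0],[0,0,0]], twist=[[0,0,0],[0,0,0],[0,0,0]])

```text
time_s: 11.4
tool_pos: [620.3, -30.0, 85.2]
tool_rot: [-0.0, 0.708, 0.707, -0.001]
contact_force: [0.2, 1.0, -1.0]
finger_gap: 35.1
```

Run:
```python
from h import *
e=shot("wrist","w8")
s=manip.sense(); print(s["tool_pos"],s["qpos"])
```

```text
[620.41099593 -30.05722015  85.26627671] [-4.83277162e-02  5.12550892e-01 -1.39394069e-01  9.19935947e-01
 -1.58395681e-04  1.52421687e+00]
```

View pics/w8.png

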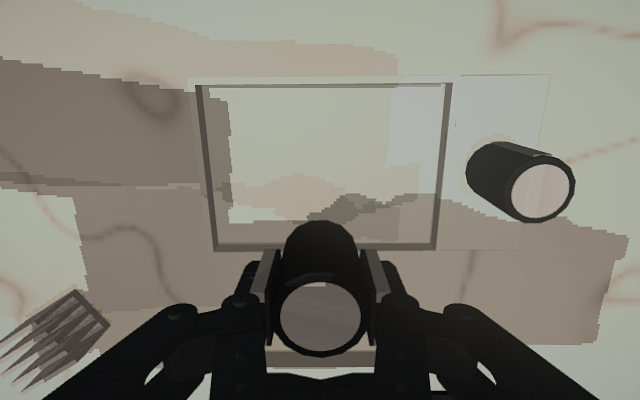

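Run:
```python
from h import *
e=shot("wrist")
print(onz(e,[(203,88),(445,86),(435,243),(216,245)],4.).round(1), onz(e,[(325,352),(320,318)],4.).round(1),onz(e,[(320,318)],125))
print(e["extrinsics"][:3,3],proj(e,[(620,-30,15)]))
```

```text
[[549.8  46.9   4. ]
 [697.1  47.7   4. ]
 [701.3 -56.6   4. ]
 [547.9 -58.    4. ]] [[ 624.6 -149.3    4. ]
 [ 620.8 -118.3    4. ]] [[621.1587353  -29.03143614 125.        ]]
[621.4591913   47.00215012 228.09059749] [[318.48576859 212.61964605]]
```

Emit:
drive_tool(linear=[[0.003,0,-0.03],[0,0,-0.025],[0,0,-0.01],[0,0,-0.003],[0,0,0],[0,0,-0.001],[0,0,0]], twist=[[0,0,0],[0,0,0],[0,0,0],[0,0,0],[0,0,0],[0,0,0],[0,0,0]])

```text
time_s: 12.38
tool_pos: [625.1, -29.0, 16.9]
tool_rot: [0.0, 0.707, 0.707, 0.0]
contact_force: [-0.6, -0.0, -0.2]
finger_gap: 35.2
```

Emit:
drive_tool(linear=[[0,0,-0.001],[0,0,0]], twist=[[0,0,0],[0,0,0]])

```text
time_s: 12.62
tool_pos: [624.8, -29.0, 15.5]
tool_rot: [0.0, 0.707, 0.707, 0.0]
contact_force: [-0.4, 0.5, 0.6]
finger_gap: 35.3
```

Emit:
drive_tool(linear=[[0,0,-0.001],[0,0,0]], twist=[[0,0,0],[0,0,0]])

```text
time_s: 12.88
tool_pos: [624.8, -29.0, 15.5]
tool_rot: [0.0, 0.707, 0.707, 0.0]
contact_force: [-1.6, 1.2, 6.0]
finger_gap: 35.4
```

Emit:
drive_tool(linear=[[0,0,0],[0,0,0],[0,0,0]], twist=[[0,0,0],[0,0,0],[0,0,0]], claw=0.75)

```text
time_s: 13.25
tool_pos: [624.5, -29.0, 14.0]
tool_rot: [-0.0, 0.707, 0.707, -0.0]
contact_force: [0.3, 0.3, -0.4]
finger_gap: 63.7
```

Emit:
drive_tool(linear=[[0,0,0.03],[0,0,0.04],[-0.02,0.02,0.03],[-0.045,0.035,0],[-0.045,0.035,0],[-0.045,0.035,0],[-0.045,0.032,0],[0,0,0]], twist=[[0,0,0],[0,0,0],[0,0,0],[0,0,0],[0,0,0],[0,0,0],[0,0,0],[0,0,0]])

```text
time_s: 14.25
tool_pos: [420.4, 128.9, 113.9]
tool_rot: [-0.001, 0.706, 0.709, -0.001]
contact_force: [0.4, -1.1, -0.8]
finger_gap: 63.8
```

Emit:
drive_tool(linear=[[0,0,0],[0,0,0]], twist=[[0,0,0],[0,0,0]])

```text
time_s: 14.5
tool_pos: [426.2, 127.7, 114.5]
tool_rot: [0.0, 0.708, 0.707, 0.001]
contact_force: [-0.3, -1.3, 0.3]
finger_gap: 63.7
```

Run:
```python
from h import *
e=shot("wrist","w9")
s=manip.sense(); print(s["tool_pos"],s["qpos"])
```

```text
[426.02823841 127.57735116 114.39411285] [ 2.91113769e-01  2.12349328e-01 -5.32371735e-01  8.25099717e-01
 -2.14803465e-04  1.86362652e+00]
```

View pics/w9.png

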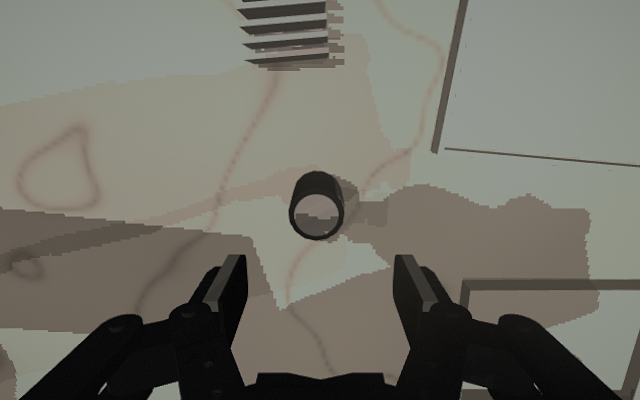

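Centred on cap 1 (disc at (317,213)). Descend to TCP z≈11 and grip.

Emit:
drive_tool(linear=[[-0.001,0,-0.04],[0,0,-0.04],[0,0,-0.023],[0,0,0],[0,0,0]], twist=[[0,0,0],[0,0,0],[0,0,0],[0,0,0],[0,0,0]])

```text
time_s: 15.18
tool_pos: [424.7, 127.9, 11.9]
tool_rot: [0.0, 0.707, 0.707, 0.0]
contact_force: [-0.4, -1.2, 0.5]
finger_gap: 63.9
```

Emit:
drive_tool(linear=[[0,0,0],[0,0,0],[0,0,0],[0,0,0]], twist=[[0,0,0],[0,0,0],[0,0,0],[0,0,0]], claw=0.25, grip_force=35)

```text
time_s: 15.68
tool_pos: [424.7, 128.3, 12.4]
tool_rot: [0.001, 0.707, 0.707, 0.001]
contact_force: [-0.9, -0.1, 6.8]
finger_gap: 34.9
```

Emit:
drive_tool(linear=[[0,0,0.035],[0,0,0.04],[0.0395,-0.0214,0],[0.0395,-0.0214,0],[0.0395,-0.0214,0],[0.0395,-0.0214,0],[0.0395,-0.0214,0],[0,0,0]], twist=[[0,0,0],[0,0,0],[0,0,0],[0,0,0],[0,0,0],[0,0,0],[0,0,0],[0,0,0]])

```text
time_s: 16.68
tool_pos: [624.3, 19.5, 86.2]
tool_rot: [0.001, 0.708, 0.706, 0.001]
contact_force: [-0.7, 0.6, -0.3]
finger_gap: 35.5
```

Emit:
drive_tool(linear=[[0,0,0],[0,0,0]], twist=[[0,0,0],[0,0,0]])

```text
time_s: 16.92
tool_pos: [619.6, 21.6, 86.2]
tool_rot: [-0.001, 0.707, 0.707, -0.001]
contact_force: [-0.5, -0.7, -1.7]
finger_gap: 35.8
```

Run:
```python
from h import *
e=shot("wrist","w10")
s=manip.sense(); print(s["tool_pos"],s["qpos"])
```

```text
[619.75208862  21.65712755  86.33412016] [ 3.48809016e-02  5.10146569e-01 -1.40632811e-01  9.21182237e-01
  9.62100749e-05  1.60486605e+00]
```

View pics/w10.png

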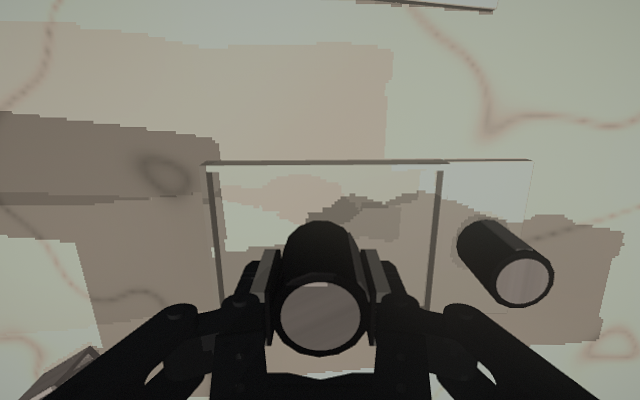

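Emit:
drive_tool(linear=[[0.003,-0.001,-0.03],[0,0,-0.025],[0,0,-0.01],[0,0,-0.003],[0,0,0],[0,0,-0.001],[0,0,0]], twist=[[0,0,0],[0,0,0],[0,0,0],[0,0,0],[0,0,0],[0,0,0],[0,0,0]])

```text
time_s: 17.85
tool_pos: [624.6, 20.0, 17.9]
tool_rot: [0.0, 0.707, 0.707, 0.0]
contact_force: [0.4, -0.7, -0.7]
finger_gap: 35.3
```

Emit:
drive_tool(linear=[[0,0,-0.001],[0,0,0]], twist=[[0,0,0],[0,0,0]])

```text
time_s: 18.1
tool_pos: [624.3, 20.0, 16.5]
tool_rot: [0.0, 0.707, 0.707, 0.0]
contact_force: [-0.4, -0.1, 0.9]
finger_gap: 35.0
```

Emit:
drive_tool(linear=[[0,0,-0.001],[0,0,0]], twist=[[0,0,0],[0,0,0]])

```text
time_s: 18.35
tool_pos: [624.3, 20.0, 16.4]
tool_rot: [0.0, 0.707, 0.707, 0.0]
contact_force: [-2.7, -0.5, 6.7]
finger_gap: 35.4
```

Emit:
drive_tool(linear=[[0,0,0],[0,0,0],[0,0,0]], twist=[[0,0,0],[0,0,0],[0,0,0]], claw=0.75)

```text
time_s: 18.73
tool_pos: [624.0, 20.0, 15.0]
tool_rot: [-0.0, 0.707, 0.707, -0.0]
contact_force: [-0.4, 1.1, -0.5]
finger_gap: 63.9
```

Emit:
drive_tool(linear=[[0,0,0.03],[0,0,0.05],[-0.0242,0.0245,0.03],[-0.0242,0.0245,0],[-0.0242,0.0245,0],[-0.0242,0.0245,0],[-0.0242,0.0245,0]], twist=[[0,0,0],[0,0,0],[0,0,0.167],[0,0,0.167],[0,0,0.167],[0,0,0.167],[0,0,0.167]])

```text
time_s: 19.6
tool_pos: [502.2, 143.2, 125.2]
tool_rot: [-0.0, 0.357, 0.934, 0.0]
contact_force: [0.4, 0.4, -0.1]
finger_gap: 64.0
```

Emit:
drive_tool(linear=[[-0.0242,0.0245,0],[-0.0242,0.0245,0],[-0.0242,0.0245,0],[-0.0242,0.0245,0],[0,0,0],[0,0,0],[0,0,0]], twist=[[0,0,0.167],[0,0,0.167],[0,0,0.167],[0,0,0.167],[0,0,0.164],[0,0,0],[0,0,0]])

```text
time_s: 20.48
tool_pos: [406.5, 240.4, 125.3]
tool_rot: [0.0, -0.047, 0.999, -0.0]
contact_force: [0.2, -0.0, 0.2]
finger_gap: 64.2
```

Run:
```python
from h import *
e=shot("wrist","w11")
s=manip.sense(); print(s["tool_pos"],s["tool_rot"],s["qpos"])
```

```text
[406.57886529 240.31369389 125.29253761] [ 4.16042425e-05 -4.67531008e-02  9.98906475e-01  2.43439444e-05] [ 5.33819436e-01  2.45509022e-01 -4.53200361e-01  8.71990624e-01
  4.08308625e-06  4.40279136e-01]
```

View pics/w11.png

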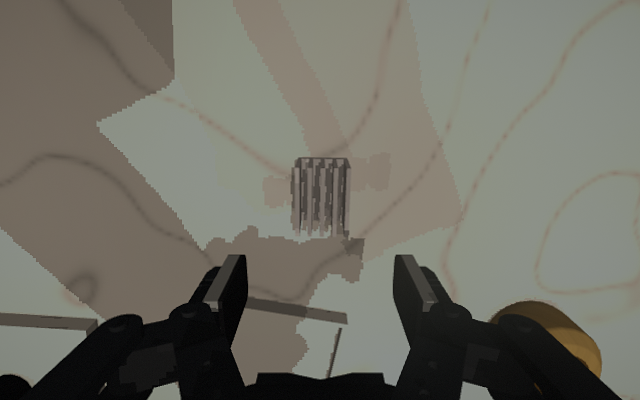

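Run:
```python
from h import *
e=shot("wrist")
print(onz(e,[(296,158),(349,158)],6.).round(1))
print(onz(e,[(298,232),(345,234)],38.).round(1))
cv2.imwrite("pics/c11.png",cv2.resize(e["frame"][140:250,260:380,::-1],(600,550),interpolation=cv2.INTER_CUBIC))
```

```text
[[382.2 219.4   6. ]
 [378.4 259.4   6. ]]
[[428.9 226.3  38. ]
 [427.3 259.8  38. ]]
```

View pics/c11.png

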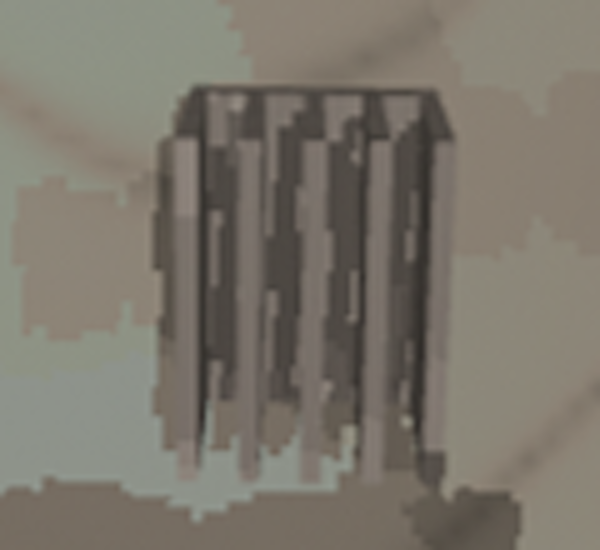

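Emit:
drive_tool(linear=[[-0.0015,0,-0.045],[0,0,-0.045],[0,0,-0.03],[0,0,0],[0,0,0]], twist=[[0,0,0],[0,0,0],[0,0,0],[0,0,0],[0,0,0]])

```text
time_s: 21.2
tool_pos: [405.7, 240.8, 6.2]
tool_rot: [0.001, -0.048, 0.999, 0.0]
contact_force: [0.9, -0.6, 0.3]
finger_gap: 64.1
```

Emit:
drive_tool(linear=[[0,0,0],[0,0,0],[0,0,0],[0,0,0]], twist=[[0,0,0],[0,0,0],[0,0,0],[0,0,0]], claw=0.25, grip_force=35)

```text
time_s: 21.7
tool_pos: [406.1, 241.2, 6.8]
tool_rot: [0.002, -0.048, 0.999, 0.001]
contact_force: [-0.3, 0.3, 6.0]
finger_gap: 37.6
```

Emit:
drive_tool(linear=[[0,0,0.035],[0,0,0.04],[0.0384,-0.0073,0],[0.0384,-0.0073,0],[0.0384,-0.0073,0],[0.0384,-0.0073,0],[0,0,0],[0,0,0]], twist=[[0,0,0],[0,0,0],[0,0,-0.046],[0,0,-0.046],[0,0,-0.046],[0,0,-0.047],[0,0,0],[0,0,0]])

```text
time_s: 22.7
tool_pos: [557.4, 211.1, 80.2]
tool_rot: [-0.001, 0.044, 0.999, -0.0]
contact_force: [-0.2, -0.9, -0.2]
finger_gap: 37.4
```

Run:
```python
from h import *
e=shot("wrist","w12")
s=manip.sense(); print(s["tool_pos"],s["tool_rot"],s["qpos"])
d=shot("scene"); 
cv2.imwrite("pics/s12.png",cv2.resize(d["frame"][120:300,240:460,::-1],(733,600)))
```

```text
[556.98091959 211.18409281  80.18756337] [-8.14636695e-04  4.42130709e-02  9.99021771e-01 -2.06566182e-04] [ 3.62269155e-01  4.78341844e-01 -2.15741459e-01  8.78372881e-01
  2.64737780e-04  4.50723943e-01]
```

View pics/w12.png

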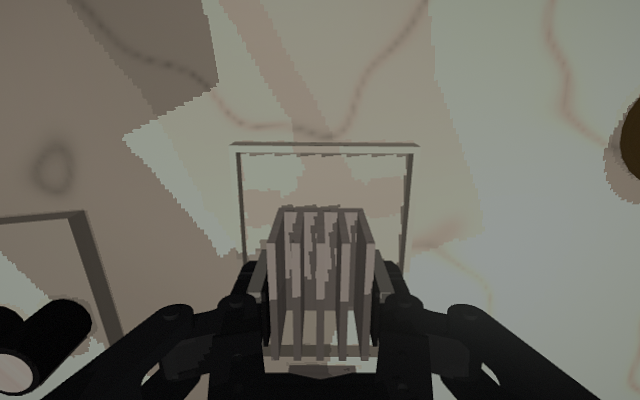

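View pics/s12.png

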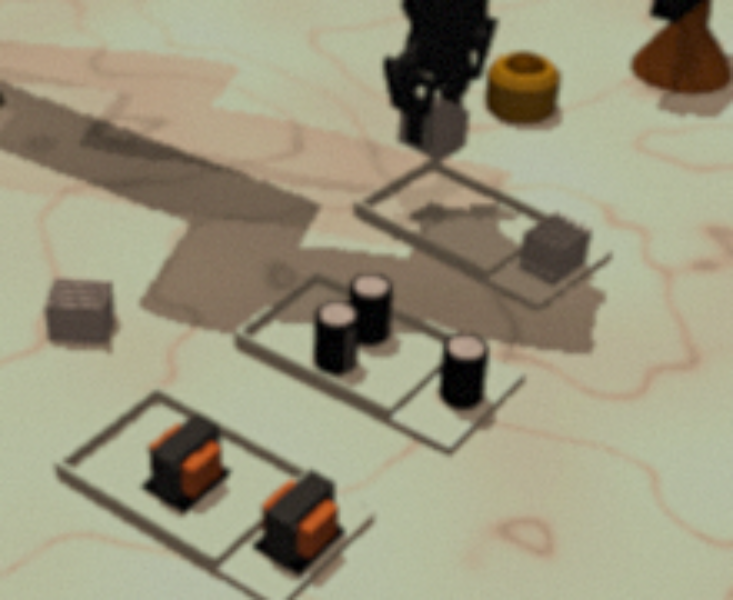

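Emit:
drive_tool(linear=[[0.003,0,-0.03],[0,0,-0.025],[0,0,-0.009],[0,0,-0.003],[0,0,0],[0,0,-0.001],[0,0,0]], twist=[[0,0,0],[0,0,0],[0,0,0],[0,0,0],[0,0,0],[0,0,0],[0,0,0]])

```text
time_s: 23.68
tool_pos: [561.8, 211.5, 12.9]
tool_rot: [0.0, 0.044, 0.999, 0.0]
contact_force: [-0.2, -0.0, -0.8]
finger_gap: 37.7
```

Emit:
drive_tool(linear=[[0,0,-0.001],[0,0,0]], twist=[[0,0,0],[0,0,0]])

```text
time_s: 23.92
tool_pos: [561.4, 211.3, 11.3]
tool_rot: [-0.0, 0.045, 0.999, -0.0]
contact_force: [-0.4, -0.1, -0.6]
finger_gap: 37.6
```

Emit:
drive_tool(linear=[[0,0,-0.001],[0,0,0]], twist=[[0,0,0],[0,0,0]])

```text
time_s: 24.18
tool_pos: [561.4, 211.3, 10.8]
tool_rot: [0.0, 0.044, 0.999, 0.0]
contact_force: [-1.2, 0.2, 4.8]
finger_gap: 37.3
```

Emit:
drive_tool(linear=[[0,0,0],[0,0,0],[0,0,0]], twist=[[0,0,0],[0,0,0],[0,0,0]], claw=0.7)

```text
time_s: 24.55
tool_pos: [561.4, 211.3, 10.1]
tool_rot: [-0.0, 0.044, 0.999, -0.0]
contact_force: [-0.2, 0.2, 1.2]
finger_gap: 59.9
```

Emit:
drive_tool(linear=[[0,0,0.03],[0,0,0.05],[0,0,0.035],[-0.0164,-0.0418,0],[-0.0164,-0.0418,0],[-0.0164,-0.0418,0],[-0.0164,-0.0418,0]], twist=[[0,0,0],[0,0,0],[0,0,0],[0,0,0.082],[0,0,0.082],[0,0,0.082],[0,0,0.082]])

```text
time_s: 25.42
tool_pos: [495.2, 42.9, 125.3]
tool_rot: [0.0, -0.121, 0.993, -0.0]
contact_force: [0.9, -0.6, -0.7]
finger_gap: 59.7
```

Emit:
drive_tool(linear=[[-0.0164,-0.0418,0],[-0.0164,-0.0418,0],[-0.0164,-0.0418,0],[-0.0164,-0.0418,0],[0,0,0],[0,0,0]], twist=[[0,0,0.082],[0,0,0.082],[0,0,0.082],[0,0,0.082],[0,0,0],[0,0,0]])

```text
time_s: 26.18
tool_pos: [430.4, -122.9, 125.3]
tool_rot: [0.0, -0.279, 0.96, 0.0]
contact_force: [-0.7, -0.2, 0.2]
finger_gap: 59.9
```

Run:
```python
from h import *
e=shot("wrist","w13")
s=manip.sense(); print(s["tool_pos"],s["tool_rot"],s["qpos"])
cv2.imwrite("pics/c13.png",cv2.resize(e["frame"][140:250,260:380,::-1],(600,550),interpolation=cv2.INTER_CUBIC))
```

```text
[ 430.56008839 -122.57000002  125.33101354] [ 2.22281436e-04 -2.79822181e-01  9.60051813e-01  1.19660576e-04] [-2.77653565e-01  2.06327950e-01 -5.07219727e-01  8.56999670e-01
  4.39226408e-04 -8.44871301e-01]
```

View pics/w13.png

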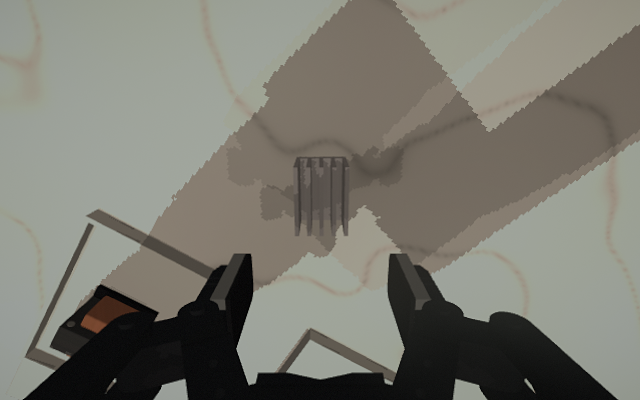

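View pics/c13.png

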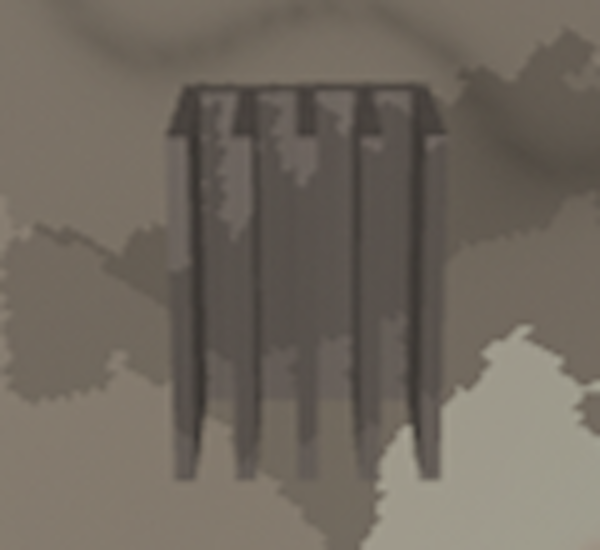

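Aligned and centred (x 294–349). Descend and grip.

Emit:
drive_tool(linear=[[-0.001,-0.0005,-0.045],[0,0,-0.045],[0,0,-0.03],[0,0,0],[0,0,0]], twist=[[0,0,0],[0,0,0],[0,0,0],[0,0,0],[0,0,0]])

```text
time_s: 26.85
tool_pos: [430.3, -123.2, 6.1]
tool_rot: [0.001, -0.28, 0.96, -0.0]
contact_force: [0.5, -0.4, 0.2]
finger_gap: 60.0
```

Emit:
drive_tool(linear=[[0,0,0],[0,0,0],[0,0,0],[0,0,0]], twist=[[0,0,0],[0,0,0],[0,0,0],[0,0,0]], claw=0.25, grip_force=35)

```text
time_s: 27.35
tool_pos: [430.9, -123.8, 6.8]
tool_rot: [0.002, -0.28, 0.96, -0.001]
contact_force: [-0.8, 1.8, 6.4]
finger_gap: 37.4
```

Emit:
drive_tool(linear=[[0,0,0.04],[0,0,0.045],[0.0248,0.0411,0],[0.0248,0.0411,0],[0.0248,0.0411,0],[0.0248,0.0411,0],[0.0248,0.0411,0],[0.0248,0.0411,0]], twist=[[0,0,0],[0,0,0],[0,0,-0.082],[0,0,-0.082],[0,0,-0.082],[0,0,-0.082],[0,0,-0.082],[0,0,-0.082]])

```text
time_s: 28.35
tool_pos: [578.6, 124.2, 90.7]
tool_rot: [0.0, -0.036, 0.999, -0.0]
contact_force: [0.4, -0.9, -0.2]
finger_gap: 37.4
```

Emit:
drive_tool(linear=[[0.0248,0.0411,0],[0.0248,0.0411,0],[0,0,0],[0,0,0],[0,0,0]], twist=[[0,0,-0.082],[0,0,-0.082],[0,0,0],[0,0,0],[0,0,0]])

```text
time_s: 28.98
tool_pos: [626.7, 203.9, 90.3]
tool_rot: [-0.001, 0.045, 0.999, -0.0]
contact_force: [0.2, 0.4, -1.0]
finger_gap: 37.3
```

Run:
```python
from h import *
e=shot("wrist","w14")
s=manip.sense(); print(s["tool_pos"],s["tool_rot"],s["qpos"])
d=shot("scene"); 
cv2.imwrite("pics/s14.png",cv2.resize(d["frame"][120:300,240:460,::-1],(733,600)))
```

```text
[626.82889064 203.89812603  90.39858343] [-4.22677693e-04  4.50575953e-02  9.98984274e-01 -2.35187401e-04] [ 3.14559181e-01  5.68453387e-01 -2.20345380e-02  9.81265215e-01
 -1.42777425e-04  4.04704970e-01]
```

View pics/w14.png

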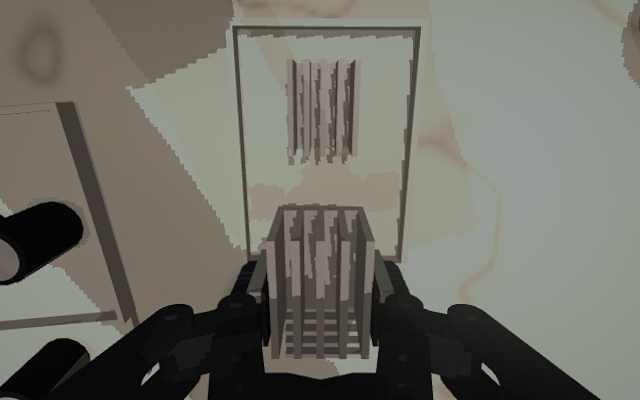

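View pics/s14.png

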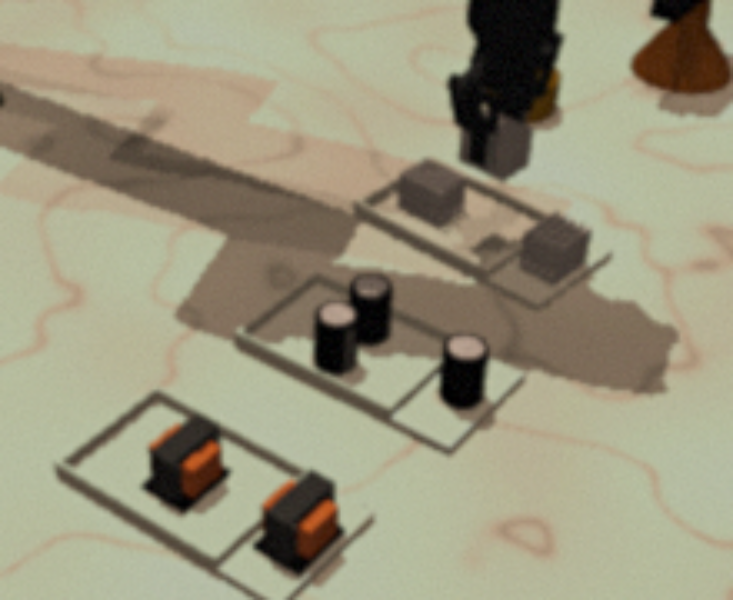

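Run:
```python
from h import *
e=shot("wrist")
print(onz(e,[(236,30),(416,30),(400,262),(249,256)],4.).round(1))
print(onz(e,[(290,60),(358,60),(350,157),(290,157)],42.).round(1))
```

```text
[[513.6 163.8   4. ]
 [523.3 270.4   4. ]
 [676.3 257.8   4. ]
 [661.6 148.9   4. ]]
[[535.8 196.7  42. ]
 [538.9 231.1  42. ]
 [588.3 223.9  42. ]
 [585.3 190.8  42. ]]
```

Emit:
drive_tool(linear=[[0,0.0015,-0.035],[0,0,-0.03],[0,0,-0.009],[0,0,-0.003],[0,0,0],[0,0,-0.001],[0,0,0]], twist=[[0,0,0],[0,0,0],[0,0,0],[0,0,0],[0,0,0],[0,0,0],[0,0,0]])

```text
time_s: 30.0
tool_pos: [628.1, 206.9, 13.1]
tool_rot: [0.001, 0.044, 0.999, 0.0]
contact_force: [0.2, 0.5, -0.6]
finger_gap: 37.9
```

Emit:
drive_tool(linear=[[0,0,-0.001],[0,0,0]], twist=[[0,0,0],[0,0,0]])

```text
time_s: 30.25
tool_pos: [627.5, 206.7, 11.3]
tool_rot: [-0.0, 0.044, 0.999, -0.0]
contact_force: [0.2, 0.1, -0.3]
finger_gap: 37.5
```

Emit:
drive_tool(linear=[[0,0,-0.001],[0,0,0]], twist=[[0,0,0],[0,0,0]])

```text
time_s: 30.5
tool_pos: [627.7, 206.8, 10.9]
tool_rot: [0.0, 0.044, 0.999, 0.0]
contact_force: [-1.3, -0.2, 4.2]
finger_gap: 37.5
```

Contact (4 N). Release and retreat.

Emit:
drive_tool(linear=[[0,0,0],[0,0,0],[0,0,0]], twist=[[0,0,0],[0,0,0],[0,0,0]], claw=0.7)

```text
time_s: 30.88
tool_pos: [627.6, 206.7, 10.1]
tool_rot: [-0.0, 0.044, 0.999, -0.0]
contact_force: [-0.1, -0.6, 0.3]
finger_gap: 59.9
```

Emit:
drive_tool(linear=[[0,0,0.03],[0,0,0.05],[-0.03,0,0.05],[-0.04,-0.02,0.05],[-0.04,-0.04,0.05],[0,-0.04,0],[0,-0.04,0],[0,0,0]], twist=[[0,0,0],[0,0,0],[0,0,0],[0,0,0],[0,0,0],[0,0,0],[0,0,0],[0,0,0]])

```text
time_s: 31.88
tool_pos: [527.0, 72.8, 228.6]
tool_rot: [0.0, 0.046, 0.999, -0.0]
contact_force: [0.3, -0.1, -0.0]
finger_gap: 59.7
```

Run:
```python
from h import *
e=shot("wrist","w15")
s=manip.sense(); print(s["tool_pos"],s["contact_force"],s["time_s"])
d=shot("scene"); 
cv2.imwrite("pics/s15.png",cv2.resize(d["frame"][120:340,160:480,::-1],(800,550)))
for k,p in dict(pot=(397,146),spool=(186,310)).items(): print(k,onz(d,[p],22.).round())
```

```text
[527.14852814  74.05414188 228.45554768] [-0.14385323  0.70769564  0.23265463] 31.925
pot [[525. 444.  22.]]
spool [[ 541. -480.   22.]]
```

View pics/w15.png

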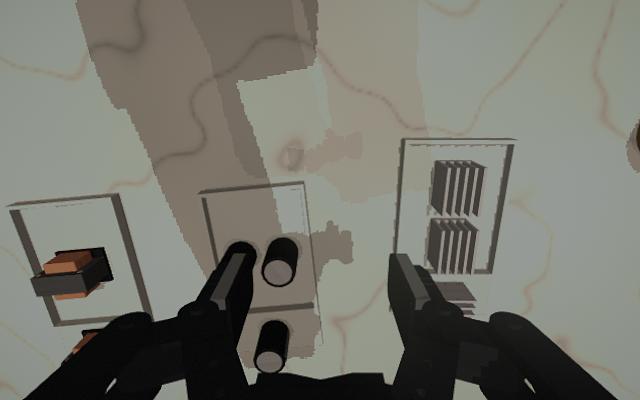

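View pics/s15.png

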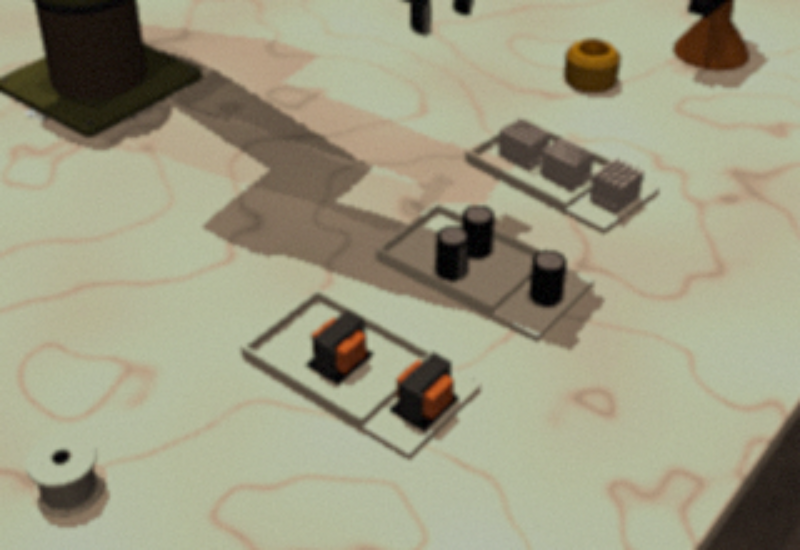

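All five parts stand in their trays, and the bystanders look unmoved: pot and spool are at the same picture positions as in s4. Handing in.

Run:
```python
from rig import manip
print(manip.finish_job(), manip.sense()["time_s"])
```

```text
the job is handed in; nothing more can be done
the job is handed in; nothing more can be done
```

I sorted all five parts into their matching trays and handed the job in at about 32 s of the 112 s allowed. The job reports no verdict, so whether it passed is not confirmed.

- **Transformer:** it stands near the middle of its tray.
- **Capacitors:** they sit side by side across their tray, about 25 mm either side of its middle.
- **Heat sinks:** they sit in line along their tray, about 33 mm either side of its middle.

I lowered each part until the wrist force showed contact with the tray floor (about 5 N) and only then opened the fingers.

**Last checks:** the final scene and wrist pictures show every part upright inside its bay and the gripper clear above. I judged the tip cleaner and the solder spool by eye; they look to be in the same place in the pictures as before. I did not re-measure the final position or tilt of each part. The positions above come from the tool's position at release and the measured tray edges. The two ways I located the tray centres agreed to about 3 mm for the capacitor tray. No check failed.

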